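# Box up the roofed models for a buyer at the toy fair

### The job

A buyer is taking the three silver model vehicles that have a roof: the coach, the saloon and the microcar. Put each one on its wheels, flat on the floor of the tray pocket made for its length (longest model in the longest pocket, shortest in the shortest), and leave the three open-topped look-alikes standing where they are.

Things in the scene. Friction and masses are not known exactly. Their poses are not given: they have to be found in the camera images.
- coach_center (a point): Die-cast silver-grey metal model of a long coach (bus) with a full flat roof from end to end and a row of dark side windows; 112 mm long (x), 40 mm wide (y), 46 mm high (z); its sides are vertical and flat from 6 mm up to the roof. Loose on the table on its wheels (they do not turn), about 220 g. This point is its centre, half-way up (23 mm above what it stands on); x towards its nose, z up.
- saloon_center (a point): Die-cast silver-grey metal model of a saloon car, closed: a metal roof over a dark glazed cabin, bonnet in front and boot behind; 84 mm long (x), 40 mm wide (y), 34 mm high (z); its sides are vertical and flat, full width, from 6 to 23 mm above the ground; the cabin above is 3 to 4 mm narrower on each side. Loose on the table on its wheels (they do not turn), about 160 g. This point is its centre, half-way up (17 mm above what it stands on); x towards its nose, z up.
- microcar_center (a point): Die-cast silver-grey metal model of a very short, tall closed microcar with a metal roof over a dark glazed cabin; 58 mm long (x), 40 mm wide (y), 38 mm high (z); its sides are vertical and flat, full width, from 6 to 24 mm above the ground; the cabin above is about 3 mm narrower on each side. Loose on the table on its wheels (they do not turn), about 110 g. This point is its centre, half-way up (19 mm above what it stands on); x towards its nose, z up.
- open_coach_center (a point): Die-cast silver-grey metal model of an open-topped sightseeing coach, roofless look-alike of the coach: rows of brown seats show in its open body, sides 34 mm high, a dark upright windscreen at the front; 112 x 40 x 46 mm overall (x length towards nose, y width, z up), loose on the table. This point is its centre, 23 mm above the ground. Does not belong in the tray.
- open_saloon_center (a point): Die-cast silver-grey metal model of an open-topped cabriolet, roofless look-alike of the saloon: brown seats show in its open body, sides 23 mm high, a dark upright windscreen; 84 x 40 x 34 mm overall (x length towards nose, y width, z up), loose on the table. This point is its centre, 17 mm above the ground. Does not belong in the tray.
- open_microcar_center (a point): Die-cast silver-grey metal model of an open-topped buggy, roofless look-alike of the microcar: brown seats show in its open body, sides 24 mm high, a dark upright windscreen; 58 x 40 x 38 mm overall (x length towards nose, y width, z up), loose on the table. This point is its centre, 19 mm above the ground. Does not belong in the tray.
- pocket_long_floor (a point): The longest of the three rectangular pockets of the tray: 132 mm long (along this point's y), 60 mm wide (x), pale floor, walled by dark foam 8 mm high; made for a model 112 mm long. Each long side wall has a 44 mm wide finger gap at mid-length, cut down to floor level. The point is the centre of the pocket floor, about 7 mm above the table; z up.
- pocket_mid_floor (a point): The middle-length of the three rectangular pockets of the tray: 104 mm long (along this point's y), 60 mm wide (x), pale floor, walled by dark foam 8 mm high; made for a model 84 mm long. Each long side wall has a 44 mm wide finger gap at mid-length, cut down to floor level. The point is the centre of the pocket floor, about 7 mm above the table; z up.
- pocket_short_floor (a point): The shortest of the three rectangular pockets of the tray: 78 mm long (along this point's y), 60 mm wide (x), pale floor, walled by dark foam 8 mm high; made for a model 58 mm long. Each long side wall has a 44 mm wide finger gap at mid-length, cut down to floor level. The point is the centre of the pocket floor, about 7 mm above the table; z up.
- tray: Low fixed cardboard tray, 310 (x) x 164 (y) x 14 mm high, holding the three dark foam inserts side by side along its x in any order, 90 mm apart from centre to centre, foam tops level with the rim. The rim stands about 61 mm beyond the centre line of an end pocket. Origin: centre of its underside; pockets are long along its y.
Not all that is in view belongs to the job. What is shaped like the part that bears microcar_center but green or orange is not meant.

How it is judged:
By the outcome, as a careful person would: the job done as asked, in the order asked, and still so for the second after the job is handed in, with the robot touching nothing.
It also fails if it takes over 80 s, if anything falls off the work surface, if the arm or the gripper's body presses on something with over 40 N, if the wrist force passes 120 N, or if a joint passes its speed limit or range.

### The arm

A 6-joint arm with a two-finger parallel gripper is mounted at the origin on the work surface. World frame = base frame: x ahead of the robot, y to its left, z up, the work surface at z = 0. Lengths are in m, angles in rad, forces in N, time in s.
With the tool pointing down it reaches from about 0.325 to 0.775 m from the base axis. Payload 9.3 kg.
Tool frame: the origin (TCP) lies midway between the tips of the shut fingers; the grasp point (between the pads) lies bot.grip_point_offset behind it (bot.grip_point_offset is the distance from the TCP to the grasp point, in m); z points along the fingers, y is the direction in which the jaws open and shut (so a half turn about z gives the same grasp; the last joint's range is limited). The gripper opens to 85 mm and grips with 20 to 120 N. Pads are 22 mm wide; open, the fingers measure 114 mm over their backs; the gripper's body (76 mm by 85 mm) begins 54 mm behind the grasp point. The pads swing forward as they close: fully open they stand 13 mm farther back than shut.
Start: joints at [-1.429, 0.259, 0.021, 1.334, 0, 1.418], TCP at [0.16, -0.526, 0.231] pointing down, gripper open.
Joint ranges: [-3.04, 3.04], [-0.91, 1.82], [-1.04, 1.36], [-1.92, 1.95], [-1.52, 1.45], [-3.14, 3.14]. Speed limits (rad/s): [2.22, 2.22, 2.79, 3.14, 3.14, 3.14].

### API

Orientations are given as [roll, pitch, yaw] about the fixed x, y, z axes, in that order (R = Rz(yaw) Ry(pitch) Rx(roll)).
In Python, from bench import sensors, capture, calibration, workorder, bot gives the robot as it stands.
- The arm moves only by the tool apply_moves, never from a script. Its argument "targets" is a list that holds one entry, the list of rows, each a list of 7 numbers: the opening, from 0 (shut) to 1 (fully open), then the shift along the world's x, y, z in cm, then the turn, a rotation vector about the world's x, y, z in rad. In form: [[[hand, x, y, z, wx, wy, wz], ...]]. A call has exactly 5 rows; each row shifts and turns the pose as measured when the row begins; what a row does not reach is not made up. A row lasts 1/10 s, in which the tool goes at most 50 mm and 8.59 degrees, less where a joint would pass 70% of its speed; a pose out of reach is approached as far as the arm can. A call with a gripper value outside its range is refused whole. The fingers move at their own pace and stop on an object; "grip_force" is the grip in N (left out, the last holds). Time passes only in rows, so rows that do not move let the fingers close, or fill a call up. It gives the time, the measured TCP pose, the force and the opening at its end, in the units of the state.
- sensors.get_state(): the state, without advancing time (a new reading comes with each control period).
- capture(name): name is "scene" or "top" or "wrist"; returns the picture (384x512x3 uint8, red, green, blue); there is no depth.
- calibration(name): a dict with "mtx" (3x3 intrinsics, pixels), "R" (3x3) and "t" (3): a world point X has camera coordinates R X + t; the wrist camera has in their place "hand_eye" (4x4, takes a point from camera to tool coordinates, whose origin is the TCP and whose axes are the flange's). Camera axes: x right, y down, z forward; pixel columns grow to the right and rows downward; lengths in m; the calibration is good to about 2 mm. A picture is of the moment at which its call begins: read the wrist's pose just before it. calibration takes no time and is no camera call.
- workorder.close_job(): hands the job in, once; it reports no verdict.
The state is a dict: "time_s": time; "q": joint angles; "joint_vel": joint speeds; "joint_efforts": joint torques, N m; "tool_pos": TCP position; "ee_rot": TCP orientation; "wrist_force": force on the tool from outside, world axes, zero at the start; "torque": the same for the moment, N m; "finger_gap": finger opening in m.
Only numpy, scipy, OpenCV 4.12 (cv2) and the standard library are available. Lean on these libraries where they do the work, as an engineer would, in place of code of your own. Each camera call takes 0.05 s, during which the arm holds its last target.

## Working session

There is one attempt and no reset: what is moved stays moved. The work goes in short steps, Python scripts to look and compute and a tool call to move; the robot and the scene stay as the last step left them, time stands still between calls to the robot, and variables do not carry over. Pictures are saved under pics/ and viewed, and the job is handed in when it is done.

Besides the shell and the picture viewer there is one more tool, called after "Emit:" in YAML: its name, and indented under it one key for each argument. apply_moves: Moves the arm, as the interface text tells. Its arguments: {"type":"object","properties":{"targets":{"type":"array"},"grip_force":{"type":"number"}},"required":["targets"]}

```bash
mkdir -p pics; ls
python3 - <<'E'
from bench import sensors, capture, calibration, workorder, bot
import cv2,numpy as np
print(sensors.get_state(), bot.grip_point_offset)
for n in ("scene","top","wrist"):
    im=capture(n); cv2.imwrite(f"pics/{n}0.png",im[:,:,::-1]); print(n,calibration(n))
E
```

```text
pics
{'time_s': 0.0, 'q': array([-1.42855903e+00,  2.59211327e-01,  2.07529046e-02,  1.33369377e+00,
        2.70890518e-05,  1.41820570e+00]), 'joint_vel': array([-0.00010327, -0.00081292, -0.00109573, -0.00041333,  0.00044901,
       -0.00173729]), 'joint_efforts': array([ 1.94006850e-05, -5.55640268e+01,  3.44527888e+01,  1.35760044e-02,
       -6.13678299e-05, -1.00846171e-05]), 'tool_pos': array([ 0.15978455, -0.52598694,  0.23065228]), 'ee_rot': array([-3.14025666e+00, -2.32864779e-04,  2.94827758e-01]), 'wrist_force': array([0.02469193, 0.88164714, 0.65499755]), 'torque': array([0.01477825, 0.0037189 , 0.01609187]), 'finger_gap': 0.08515245711956916} 0.0187
scene {'mtx': array([[354.55244823,   0.        , 252.67050269],
       [  0.        , 354.55244823, 182.56660643],
       [  0.        ,   0.        ,   1.        ]]), 'R': array([[ 0.41418972,  0.91008431,  0.01390783],
       [ 0.63758972, -0.2792019 , -0.71800115],
       [-0.64955849,  0.30625618, -0.69590296]]), 't': array([-0.14507604, -0.31296524,  1.46666593])}
top {'mtx': array([[483.62326569,   0.        , 246.23636393],
       [  0.        , 483.62326569, 195.19815129],
       [  0.        ,   0.        ,   1.        ]]), 'R': array([[ 0.01012803, -0.99985257,  0.01386612],
       [-0.98589107, -0.01230169, -0.16693551],
       [ 0.16708147, -0.01197975, -0.98587031]]), 't': array([-0.08854378,  0.52721509,  1.21998159])}
wrist {'mtx': array([[304.17286737,   0.        , 252.39871052],
       [  0.        , 304.17286737, 192.90450144],
       [  0.        ,   0.        ,   1.        ]]), 'hand_eye': array([[-7.87084079e-04, -9.50691205e-01, -3.10138057e-01,
         7.99208861e-02],
       [ 9.99998953e-01, -3.71560296e-04, -1.39887428e-03,
        -5.10554427e-04],
       [ 1.21466248e-03, -3.10138833e-01,  9.50690501e-01,
        -1.41882996e-01],
       [ 0.00000000e+00,  0.00000000e+00,  0.00000000e+00,
         1.00000000e+00]])}
```

View pics/scene0.png

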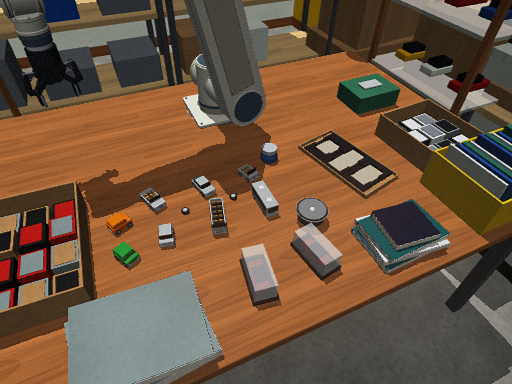

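View pics/top0.png

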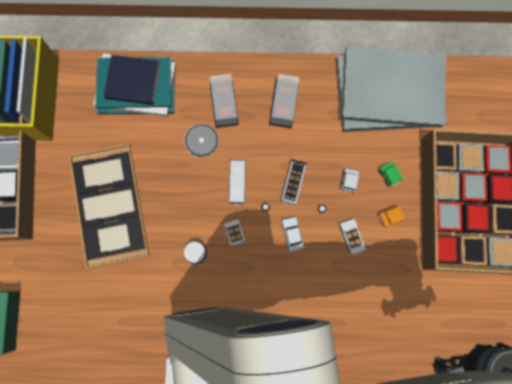

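View pics/wrist0.png

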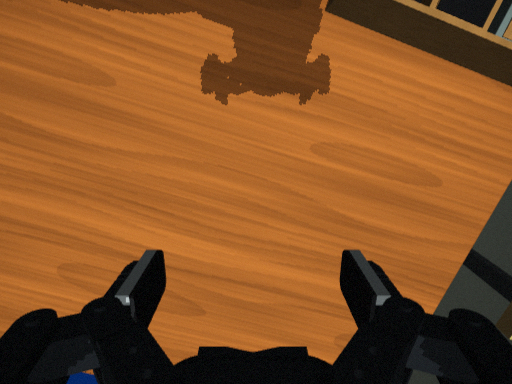

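Run:
```python
import cv2,numpy as np
im=cv2.imread("pics/top0.png"); cv2.imwrite("pics/top0c.png",cv2.resize(im[145:265,210:410],None,fx=4,fy=4,interpolation=cv2.INTER_CUBIC))
cv2.imwrite("pics/top0t.png",cv2.resize(im[130:280,60:220],None,fx=4,fy=4,interpolation=cv2.INTER_CUBIC))
im=cv2.imread("pics/scene0.png"); cv2.imwrite("pics/scene0c.png",cv2.resize(im[130:280,100:300],None,fx=4,fy=4,interpolation=cv2.INTER_CUBIC))
```

```text
(no output)
```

View pics/top0c.png

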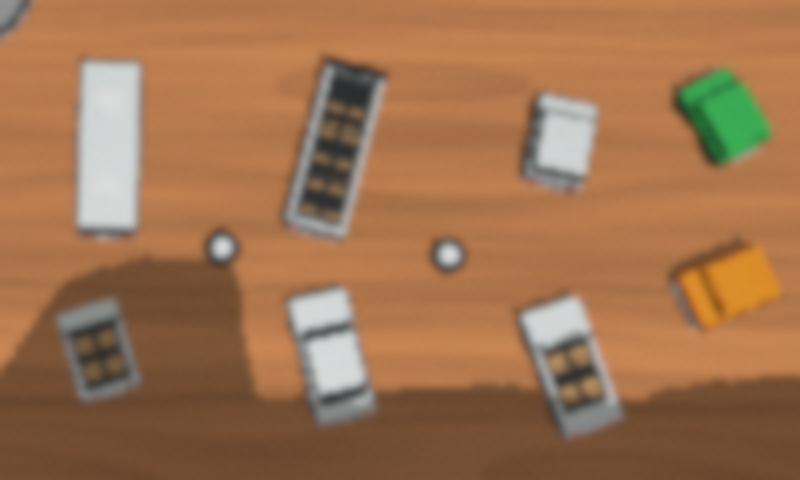

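View pics/scene0c.png

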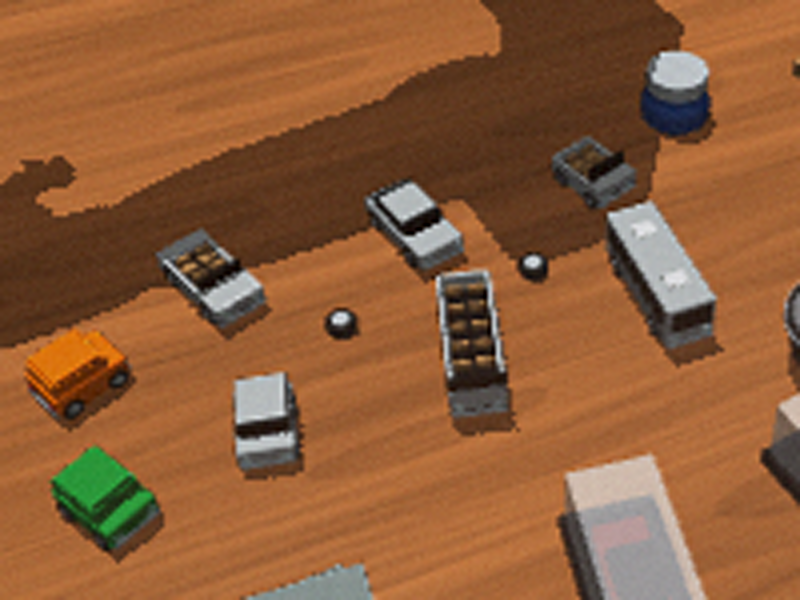

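View pics/top0t.png

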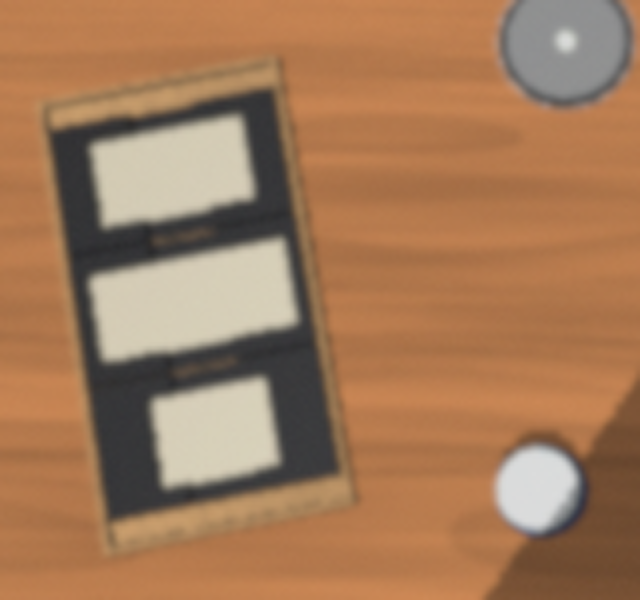

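```bash
cat > h.py <<'E'
import cv2,numpy as np
from bench import calibration
def ray(name,uv,z):
    c=calibration(name);K,R,t=c["mtx"],c["R"],c["t"]
    d=R.T@np.linalg.inv(K)@np.array([uv[0],uv[1],1.]); o=-R.T@t
    return o+d*(z-o[2])/d[2]
def quad(name,mask,z,pt):
    n,l,s,c=cv2.connectedComponentsWithStats(mask.astype(np.uint8))
    k=l[pt[1],pt[0]]
    if k==0: print("miss",pt);return
    cs,_=cv2.findContours((l==k).astype(np.uint8),cv2.RETR_EXTERNAL,cv2.CHAIN_APPROX_NONE)
    P=np.array([ray(name,q[0],z)[:2] for q in cs[0]],np.float32)*1000
    (cx,cy),(w,h),a=cv2.minAreaRect(P)
    if w<h: a+=90;w,h=h,w
    return round(cx,1),round(cy,1),round(w,1),round(h,1),round((a+90)%180-90,1),s[k][4]
E
python3 - <<'E'
from h import *
im=cv2.imread("pics/top0.png"); hsv=cv2.cvtColor(im,cv2.COLOR_BGR2HSV)
silver=(hsv[...,1]<60)&(hsv[...,2]>95)
print("coach",quad("top",silver,.046,(237,181)))
for z in(.023,.034): print("saloon",z,quad("top",silver,z,(292,234)))
for z in(.024,.038): print("micro",z,quad("top",silver,z,(350,181)))
for p in[(293,234),(345,181),(265,207),(321,208),(195,251)]: print(p,hsv[p[1],p[0]],ray("top",p,.02).round(3))
pale=(hsv[...,2]>170)&(hsv[...,1]<70)
for n,p in (("A",(102,172)),("B",(107,206)),("C",(114,238))): print(n,hsv[p[1],p[0]],quad("top",pale,.007,p))
E
```

```text
coach (563.3, -56.6, 117.7, 39.5, 0.6, np.int32(679))
saloon 0.023 (431.4, -205.0, 87.2, 42.1, 14.2, np.int32(496))
saloon 0.034 (430.4, -203.8, 86.4, 41.8, 14.2, np.int32(496))
micro 0.024 (576.2, -359.8, 61.6, 41.4, -12.4, np.int32(326))
micro 0.038 (573.4, -356.6, 60.9, 41.0, -12.4, np.int32(326))
(293, 234) [ 90   4 217] [ 0.43  -0.207  0.02 ]
(345, 181) [ 84   7 189] [ 0.574 -0.348  0.02 ]
(265, 207) [ 90   2 209] [ 0.501 -0.133  0.02 ]
(321, 208) [ 98   5 208] [ 0.5   -0.282  0.02 ]
(195, 251) [ 90   1 219] [0.383 0.049 0.02 ]
A [ 22  37 211] (591.6, 305.5, 99.6, 57.9, -77.0, np.int32(759))
B [ 22  37 213] (503.8, 286.3, 128.5, 58.3, -77.7, np.int32(1021))
C [ 23  37 215] (415.7, 267.1, 74.3, 58.5, -77.7, np.int32(615))
```

Emit:
apply_moves:
  targets:
    - [[1,3.3,3.3,0,0,0,-0.06],[1,3.3,3.3,0,0,0,-0.06],[1,3.3,3.3,0,0,0,-0.06],[1,3.3,3.3,0,0,0,-0.06],[1,3.3,3.3,0,0,0,-0.04]]

```text
time_s: 0.65
tool_pos: [0.3251, -0.359, 0.2281]
ee_rot: [-3.138, 0.001, -0.006]
wrist_force: [0.3, -0.2, -0.6]
finger_gap: 0.0852
```

Emit:
apply_moves:
  targets:
    - [[1,3.3,3.6,-1,0,0,0],[1,3.3,3.6,-1,0,0,0],[1,3.3,3.6,-1,0,0,0],[1,3.3,3.6,-1,0,0,0],[1,3.3,3.6,-1,0,0,0]]

```text
time_s: 1.15
tool_pos: [0.49, -0.1771, 0.1792]
ee_rot: [-3.14, -0.001, -0.008]
wrist_force: [-0.3, -0.4, -0.4]
finger_gap: 0.0853
```

Emit:
apply_moves:
  targets:
    - [[1,1.9,3.0,-1,0,0,0.005],[1,1.9,3.0,-1,0,0,0.005],[1,1.9,3.0,-1,0,0,0.005],[1,1.8,3.0,-1,0,0,0.003],[1,0,0,0,0,0,0]]

```text
time_s: 1.65
tool_pos: [0.5695, -0.0465, 0.1347]
ee_rot: [-3.139, 0.002, 0.017]
wrist_force: [0.1, -0.4, 1.6]
finger_gap: 0.0851
```

Run:
```python
from bench import *
import bench
from bench import sensors,capture
import cv2
print(sensors.get_state()['tool_pos'],sensors.get_state()['q'])
im=capture("wrist"); cv2.imwrite("pics/w1.png",im[:,:,::-1])
```

```text
[ 0.56947209 -0.04645559  0.13473692] [-2.29583068e-01  3.39787523e-01 -1.12225210e-01  1.12121141e+00
  2.57547536e-03  2.89547649e+00]
```

View pics/w1.png

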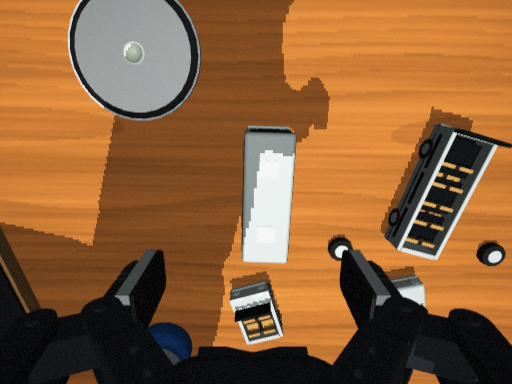

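```bash
cat >> h.py <<'E'
from scipy.spatial.transform import Rotation as Ro
def wray(st,uv,z):
    c=calibration("wrist");H=c["hand_eye"];T=np.eye(4);T[:3,:3]=Ro.from_euler("xyz",st["ee_rot"]).as_matrix();T[:3,3]=st["tool_pos"]
    M=T@H;d=M[:3,:3]@np.linalg.inv(c["mtx"])@np.array([uv[0],uv[1],1.]);o=M[:3,3]
    return o+d*(z-o[2])/d[2]
E
python3 - <<'E'
from h import *
from bench import sensors
s=sensors.get_state(); print(s["ee_rot"])
for p in [(247,132),(295,132),(289,262),(243,261)]: print(p,(wray(s,p,.046)*1000).round(1))
E
```

```text
[-3.13921250e+00  1.66241537e-03  1.59972260e-02]
(247, 132) [621.  -41.8  46. ]
(295, 132) [621.6 -77.8  46. ]
(289, 262) [510.7 -79.2  46. ]
(243, 261) [511.  -39.4  46. ]
```

Emit:
apply_moves:
  targets:
    - [[1,-0.3,-1.25,-1,0,0,-0.015],[1,0,0,-3.2,0,0,0],[1,0,0,-3.2,0,0,0],[1,0,0,-3.2,0,0,0],[1,0,0,-1.5,0,0,0]]
  grip_force: 40

```text
time_s: 2.2
tool_pos: [0.5643, -0.0686, 0.0123]
ee_rot: [3.14, -0.004, -0.008]
wrist_force: [-0.8, 0.0, 0.9]
finger_gap: 0.0852
```

Emit:
apply_moves:
  targets:
    - [[1,0.1,0.9,-0.6,0,0,0.008],[1,0,0,0,0,0,0],[0.6,0,0,0,0,0,0],[0.6,0,0,0,0,0,0],[0.6,0,0,0,0,0,0]]

```text
time_s: 2.7
tool_pos: [0.5635, -0.0638, 0.0061]
ee_rot: [3.14, -0.004, -0.006]
wrist_force: [0.1, 0.8, -0.3]
finger_gap: 0.051
```

Emit:
apply_moves:
  targets:
    - [[0.6,0.2,0.4,0,0,0,0.005],[0.6,0,0,0,0,0,0],[0.3,0,0,0,0,0,0],[0.3,0,0,0,0,0,0],[0.3,0,0,0,0,0,0]]

```text
time_s: 3.2
tool_pos: [0.5667, -0.0592, 0.0078]
ee_rot: [3.139, -0.007, 0.0]
wrist_force: [-0.1, 0.2, -0.8]
finger_gap: 0.0398
```

Run:
```python
from bench import sensors,capture
import cv2
im=capture("wrist"); cv2.imwrite("pics/w2.png",im[:,:,::-1])
print(sensors.get_state())
```

```text
{'time_s': 3.25, 'q': array([-2.51012349e-01,  4.42755661e-01, -3.12069464e-01,  8.09010033e-01,
       -7.10922927e-04,  2.89047068e+00]), 'joint_vel': array([-0.00084931,  0.00050291, -0.00020874,  0.00132015,  0.00346003,
        0.00031559]), 'joint_efforts': array([-1.53996139e-01, -6.27674460e+01,  2.74787039e+01, -1.46838259e-01,
       -9.25463182e-02,  3.79491932e-03]), 'tool_pos': array([ 0.56667589, -0.05921897,  0.00779998]), 'ee_rot': array([ 3.13917422e+00, -6.56616556e-03,  1.15093933e-04]), 'wrist_force': array([ 0.00646297, -0.07659213,  0.61598398]), 'torque': array([ 0.0519386 ,  0.06215658, -0.02599691]), 'finger_gap': 0.04018282608739448}
```

View pics/w2.png

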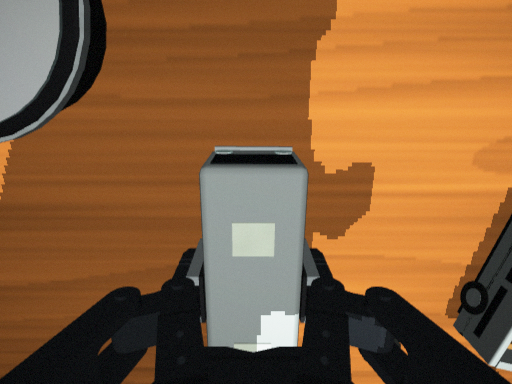

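Emit:
apply_moves:
  targets:
    - [[0.3,0,0,1.5,0,0,0],[0.3,0,0,3,0,0,0],[0.3,0,0,3,0,0,0],[0.3,0,1,2,0,0,0.06],[0.3,0,2,1,0,0,0.1]]

```text
time_s: 3.75
tool_pos: [0.5639, -0.0299, 0.1128]
ee_rot: [3.14, 0.001, 0.16]
wrist_force: [0.5, 0.5, -2.2]
finger_gap: 0.0401
```

Emit:
apply_moves:
  targets:
    - [[0.3,-0.5,2.7,0,0,0,0.14],[0.3,-0.5,2.7,0,0,0,0.14],[0.3,-0.5,2.7,0,0,0,0.14],[0.3,-0.5,2.7,0,0,0,0.14],[0.3,-0.5,2.7,0,0,0,0.14]]

```text
time_s: 4.25
tool_pos: [0.5387, 0.108, 0.1141]
ee_rot: [3.139, -0.001, 0.885]
wrist_force: [0.5, -0.2, -2.0]
finger_gap: 0.0397
```

Emit:
apply_moves:
  targets:
    - [[0.3,-0.5,2.7,0,0,0,0.14],[0.3,-0.5,2.7,0,0,0,0.14],[0.3,-0.5,2.7,0,0,0,0.14],[0.3,-0.5,2.7,0,0,0,0.14],[0.3,-0.5,2.7,0,0,0,0.14]]

```text
time_s: 4.75
tool_pos: [0.511, 0.2482, 0.1128]
ee_rot: [-3.141, 0.001, 1.614]
wrist_force: [-0.4, 0.7, -1.8]
finger_gap: 0.0398
```

Emit:
apply_moves:
  targets:
    - [[0.3,-0.5,2.7,0,0,0,0.14],[0.3,-0.5,1.6,0,0,0,0.06],[0.3,0,0,0,0,0,0],[0.3,0,0,0,0,0,0],[0.3,0,0,0,0,0,0]]

```text
time_s: 5.25
tool_pos: [0.4986, 0.2953, 0.1111]
ee_rot: [-3.138, 0.001, 1.829]
wrist_force: [0.0, -0.2, -2.1]
finger_gap: 0.0399
```

Run:
```python
from bench import sensors,capture
import cv2
im=capture("wrist"); cv2.imwrite("pics/w3.png",im[:,:,::-1])
im=capture("top"); cv2.imwrite("pics/t3.png",im[:,:,::-1])
s=sensors.get_state();print(s['tool_pos'],s['ee_rot'],s['q'])
```

```text
[0.49876586 0.29497169 0.11120996] [-3.13852743e+00  8.28223711e-04  1.82895050e+00] [ 3.89512843e-01  3.69099660e-01 -1.30740800e-01  1.07410316e+00
 -4.19598416e-04  1.70215692e+00]
```

View pics/w3.png

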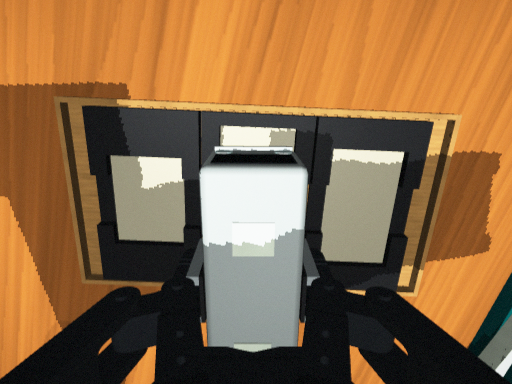

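Run:
```python
from h import *
from bench import sensors
s=sensors.get_state()
def f(ps,z):
    P=np.array([wray(s,p,z)[:2]*1000 for p in ps]);print(P.round(1).tolist(),P.mean(0).round(1), np.degrees(np.arctan2(*(P[0]+P[1]-P[2]-P[3])[::-1])).round(1))
f([(110,155),(182,158),(185,243),(116,240)],.007)
f([(333,150),(404,152),(386,263),(322,262)],.007)
f([(55,97),(461,115),(414,295),(83,284)],.014)
```

```text
[[377.7, 296.7], [435.2, 309.4], [452.2, 233.7], [391.7, 220.7]] [414.2 265.1] 101.6
[[552.7, 347.2], [609.0, 360.4], [634.4, 261.0], [577.4, 246.9]] [593.4 303.9] 104.1
[[335.5, 332.5], [635.7, 398.1], [667.9, 239.5], [370.3, 172.5]] [502.3 285.6] 101.9
```

Emit:
apply_moves:
  targets:
    - [[0.3,0.5,-0.9,-1,0,0,-0.044],[0.3,0,0,-2,0,0,0],[0.3,0,0,-2,0,0,0],[0.3,0,0,0,0,0,0],[0.3,0,0,0,0,0,0]]

```text
time_s: 5.85
tool_pos: [0.5063, 0.2807, 0.0587]
ee_rot: [-3.14, 0.002, 1.768]
wrist_force: [0.9, -0.5, -3.2]
finger_gap: 0.0396
```

Emit:
apply_moves:
  targets:
    - [[0.3,-0.3,0.5,-1,0,0,0.017],[0.3,0,0,-1.4,0,0,0],[0.3,0,0,0,0,0,0],[0.3,0,0,0,0,0,0],[0.3,0,0,0,0,0,0]]

```text
time_s: 6.35
tool_pos: [0.5045, 0.2863, 0.0359]
ee_rot: [3.14, 0.001, 1.785]
wrist_force: [-0.2, -0.3, -1.6]
finger_gap: 0.0396
```

Emit:
apply_moves:
  targets:
    - [[0.3,0,0,-1,0,0,0],[0.3,0,0,-0.6,0,0,0],[0.3,0,0,-0.3,0,0,0],[0.3,0,0,0,0,0,0],[0.3,0,0,0,0,0,0]]

```text
time_s: 6.85
tool_pos: [0.5049, 0.2867, 0.0163]
ee_rot: [3.138, 0.001, 1.785]
wrist_force: [-0.6, 0.5, -1.9]
finger_gap: 0.0396
```

Emit:
apply_moves:
  targets:
    - [[0.3,0,0,-0.1,0,0,0],[0.3,0,0,0,0,0,0],[0.56,0,0,0,0,0,0],[0.56,0,0,0,0,0,0],[0.56,0,0,0,0,0,0]]

```text
time_s: 7.35
tool_pos: [0.5058, 0.287, 0.0163]
ee_rot: [3.136, 0.0, 1.785]
wrist_force: [0.2, -0.2, 0.6]
finger_gap: 0.0474
```

Run:
```python
from bench import sensors,capture
import cv2
im=capture("wrist"); cv2.imwrite("pics/w4.png",im[:,:,::-1])
s=sensors.get_state();print(s['tool_pos'],s['ee_rot'],s['wrist_force'])
```

```text
[0.50577124 0.28696148 0.01631506] [3.13581482e+00 2.49954289e-04 1.78543769e+00] [ 0.66980971 -0.17325544 -0.10563562]
```

View pics/w4.png

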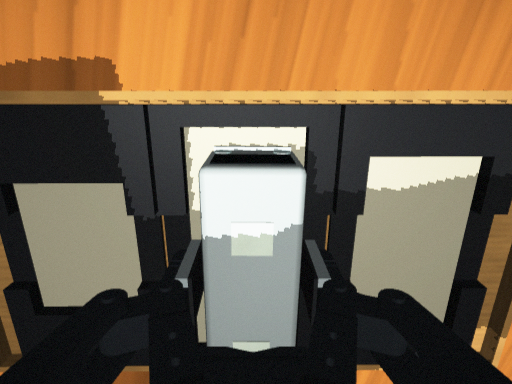

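Emit:
apply_moves:
  targets:
    - [[0.58,0,0,0.5,0,0,0],[0.58,0,0,2,0,0,0],[0.6,0,0,3,0,0,0],[0.7,0,0,4,0,0,0],[1,0,-1.5,3,0,0,-0.05]]

```text
time_s: 7.9
tool_pos: [0.5028, 0.2716, 0.1424]
ee_rot: [-3.139, 0.001, 1.736]
wrist_force: [0.4, -0.3, -0.1]
finger_gap: 0.0726
```

Emit:
apply_moves:
  targets:
    - [[1,-0.6,-3,0,0,0,-0.14],[1,-0.6,-4,0,0,0,-0.14],[1,-0.6,-4,0,0,0,-0.14],[1,-0.6,-4,0,0,0,-0.14],[1,-0.6,-4,0,0,0,-0.14]]

```text
time_s: 8.4
tool_pos: [0.4743, 0.0796, 0.1503]
ee_rot: [3.131, -0.004, 1.017]
wrist_force: [0.1, 0.3, -0.1]
finger_gap: 0.0852
```

Run:
```python
from bench import sensors,capture
import cv2
im=capture("top"); cv2.imwrite("pics/t5.png",im[:,:,::-1])
im=capture("scene"); cv2.imwrite("pics/s5.png",cv2.resize(im[110:210,270:430],None,fx=4,fy=4)[:,:,::-1])
s=sensors.get_state();print(s['tool_pos'],s['ee_rot'],s['wrist_force'])
```

```text
[0.47414381 0.07737195 0.15041181] [ 3.13100933e+00 -2.81744544e-03  1.01365161e+00] [-0.15921308  0.67360761  0.59966971]
```

View pics/s5.png

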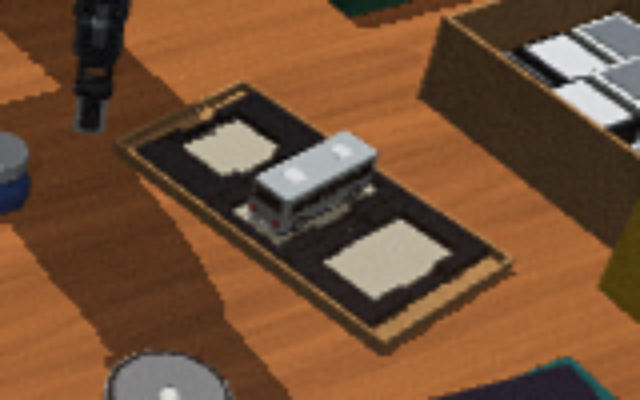

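View pics/t5.png

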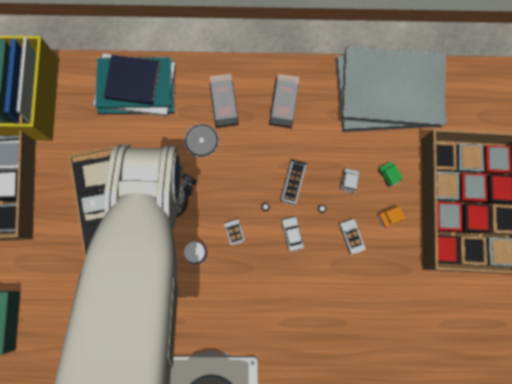

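Emit:
apply_moves:
  targets:
    - [[1,-0.5,-3.5,0,0,0,-0.1],[1,-0.5,-3.5,0,0,0,-0.1],[1,-0.5,-3.5,0,0,0,-0.1],[1,-0.5,-3.5,0,0,0,-0.1],[1,-0.5,-3.5,0,0,0,-0.1]]

```text
time_s: 9.0
tool_pos: [0.449, -0.0999, 0.1531]
ee_rot: [3.128, -0.007, 0.506]
wrist_force: [0.3, 0.3, -0.8]
finger_gap: 0.0853
```

Emit:
apply_moves:
  targets:
    - [[1,-0.6,-3.5,0,0,0,-0.1],[1,-0.6,-3.5,-1,0,0,-0.1],[1,-0.6,-3,-1,0,0,-0.06],[1,0,0,0,0,0,0],[1,0,0,0,0,0,0]]

```text
time_s: 9.5
tool_pos: [0.431, -0.2065, 0.1348]
ee_rot: [3.125, -0.01, 0.232]
wrist_force: [-0.2, -0.3, -0.4]
finger_gap: 0.0853
```

Run:
```python
from bench import sensors,capture
import cv2,pickle
s=sensors.get_state();print(s['tool_pos'],s['ee_rot'],s['joint_vel'].round(3))
im=capture("wrist"); cv2.imwrite("pics/w6.png",im[:,:,::-1])
pickle.dump(s,open("s.pkl","wb"))
```

```text
[ 0.43102616 -0.20653965  0.13483307] [ 3.12487962 -0.00993523  0.23228794] [-0.02   0.009  0.004 -0.007 -0.008 -0.005]
```

View pics/w6.png

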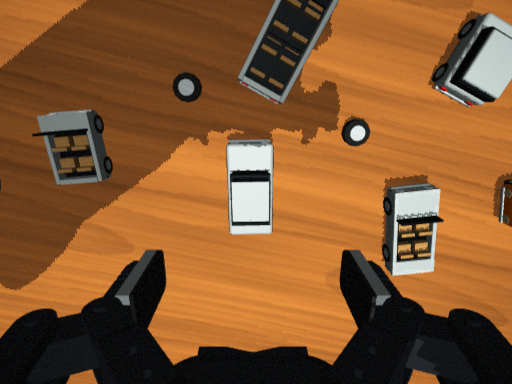

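```bash
cat >> h.py <<'E'
def turn(s,yaw): # world rotvec to (pi,0,yaw)
    return (Ro.from_euler("xyz",[np.pi,0,yaw])*Ro.from_euler("xyz",s["ee_rot"]).inv()).as_rotvec().round(3)
E
python3 - <<'E'
from h import *
import pickle
s=pickle.load(open("s.pkl","rb"))
for z in(.020,.023):
    P=np.array([wray(s,p,z)[:2]*1000 for p in [(228,143),(272,143),(271,234),(229,234)]]);print(P.round(1).tolist(),P.mean(0).round(1), np.degrees(np.arctan2(*(P[0]+P[1]-P[2]-P[3])[::-1])).round(1))
print(turn(s,.245))
E
```

```text
[[466.9, -178.0], [475.3, -214.1], [393.5, -234.1], [384.9, -196.2]] [ 430.2 -205.6] 13.1
[[467.4, -178.1], [475.7, -213.8], [394.9, -233.6], [386.3, -196.1]] [ 431.1 -205.4] 13.1
[0.014 0.014 0.013]
```

Emit:
apply_moves:
  targets:
    - [[1,0,0.1,-2.5,0.014,0.014,0.004],[1,0,0,-3,0,0,0],[1,0,0,-3,0,0,0],[1,0,0,-1.5,0,0,0],[1,0,0,0,0,0,0]]

```text
time_s: 10.05
tool_pos: [0.4344, -0.2002, 0.0353]
ee_rot: [3.138, -0.004, 0.25]
wrist_force: [-0.2, -0.5, -0.1]
finger_gap: 0.0855
```

Emit:
apply_moves:
  targets:
    - [[1,-0.3,-0.5,-1.5,0,0,-0.01],[1,0,0,-1.2,0,0,0],[1,0,0,0,0,0,0],[0.6,0,0,0,0,0,0],[0.6,0,0,0,0,0,0]]

```text
time_s: 10.55
tool_pos: [0.435, -0.203, 0.0128]
ee_rot: [3.134, -0.008, 0.249]
wrist_force: [0.2, -0.3, -0.9]
finger_gap: 0.059
```

Emit:
apply_moves:
  targets:
    - [[0.62,-0.3,-0.25,-0.9,0,0,-0.01],[0.62,0,0,0,0,0,0],[0.3,0,0,0,0,0,0],[0.3,0,0,0,0,0,0],[0.3,0,0,0,0,0,0]]

```text
time_s: 11.05
tool_pos: [0.4327, -0.206, 0.0049]
ee_rot: [3.132, -0.011, 0.238]
wrist_force: [0.7, -0.1, -0.6]
finger_gap: 0.039
```

Run:
```python
from bench import sensors,capture
import cv2
im=capture("wrist"); cv2.imwrite("pics/w7.png",im[:,:,::-1])
from h import turn
s=sensors.get_state();print(s['tool_pos'],s['ee_rot'],s['wrist_force'],s["finger_gap"],turn(s,s['ee_rot'][2]))
```

```text
[ 0.43260819 -0.20595407  0.00488821] [ 3.13207283 -0.01052225  0.23821095] [-0.55432839  0.80206029  1.57745649] 0.038939518135488675 [0.007 0.012 0.   ]
```

View pics/w7.png

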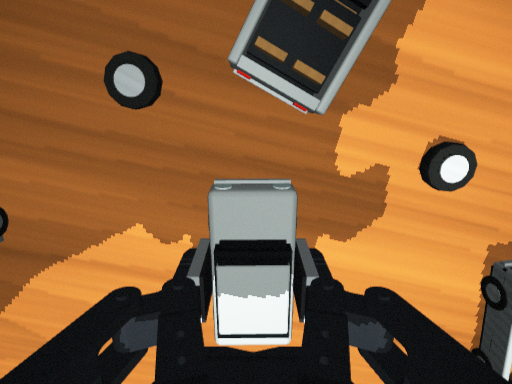

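Emit:
apply_moves:
  targets:
    - [[0.3,0,0,1,0,0,0],[0.3,0,0,3,0.007,0.012,0],[0.3,0,0,3,0,0,0],[0.3,0.3,1,3,0,0,0.05],[0.3,0.6,2,1,0,0,0.1]]

```text
time_s: 11.6
tool_pos: [0.4393, -0.1757, 0.119]
ee_rot: [-3.138, 0.005, 0.388]
wrist_force: [1.3, 0.3, -2.8]
finger_gap: 0.0389
```

Emit:
apply_moves:
  targets:
    - [[0.3,1.2,3.9,0,0,0,0.12],[0.3,1.2,3.9,0,0,0,0.12],[0.3,1.2,3.9,0,0,0,0.12],[0.3,1.2,3.9,0,0,0,0.12],[0.3,1.2,3.9,0,0,0,0.12]]

```text
time_s: 12.1
tool_pos: [0.501, 0.0231, 0.1253]
ee_rot: [3.139, 0.001, 1.005]
wrist_force: [-0.0, -0.6, -1.1]
finger_gap: 0.0392
```

Emit:
apply_moves:
  targets:
    - [[0.3,1.2,3.9,0,0,0,0.12],[0.3,1.2,3.9,0,0,0,0.12],[0.3,1.2,3.9,0,0,0,0.12],[0.3,1.2,3.9,0,0,0,0.12],[0.3,1.2,3.9,0,0,0,0.12]]

```text
time_s: 12.6
tool_pos: [0.5613, 0.227, 0.1289]
ee_rot: [3.137, 0.002, 1.631]
wrist_force: [0.4, -0.0, -1.2]
finger_gap: 0.0392
```

Emit:
apply_moves:
  targets:
    - [[0.3,1.2,3.2,0,0,0,0.07],[0.3,1.2,2.8,0,0,0,0.06],[0.3,0.5,1.2,-1,0,0,0.01],[0.3,0,0,0,0,0,0],[0.3,0,0,0,0,0,0]]

```text
time_s: 13.1
tool_pos: [0.59, 0.3064, 0.1189]
ee_rot: [3.139, 0.002, 1.786]
wrist_force: [0.2, -0.9, -2.3]
finger_gap: 0.0389
```

Run:
```python
from bench import sensors,capture
import cv2
s=sensors.get_state()
im=capture("wrist"); cv2.imwrite("pics/w8.png",im[:,:,::-1])
from h import turn
print(s['tool_pos'],s['ee_rot'],turn(s,1.785))
```

```text
[0.58996641 0.30643961 0.11894515] [3.13896158e+00 2.05472064e-03 1.78559792e+00] [ 0.001  0.003 -0.001]
```

View pics/w8.png

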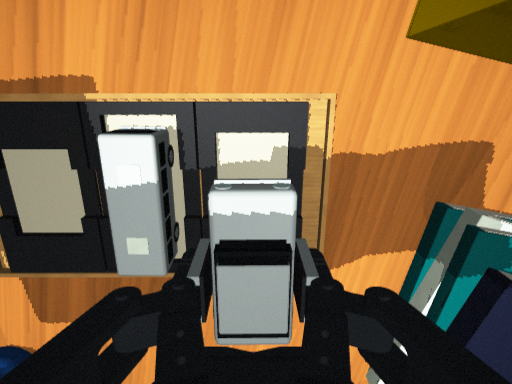

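Emit:
apply_moves:
  targets:
    - [[0.3,0.2,-0.1,-2,0,0.003,0],[0.3,0,0,-3,0,0,0],[0.3,0,0,-2,0,0,0],[0.3,0,0,0,0,0,0],[0.3,0,0,0,0,0,0]]

```text
time_s: 13.65
tool_pos: [0.5917, 0.2986, 0.051]
ee_rot: [3.14, 0.002, 1.775]
wrist_force: [0.2, -0.0, -0.9]
finger_gap: 0.0393
```

Emit:
apply_moves:
  targets:
    - [[0.3,0.1,0.6,-1,0,0,0.01],[0.3,0,0,-1,0,0,0],[0.3,0,0,-1,0,0,0],[0.3,0,0,0,0,0,0],[0.3,0,0,0,0,0,0]]

```text
time_s: 14.15
tool_pos: [0.5941, 0.3047, 0.022]
ee_rot: [3.135, 0.002, 1.785]
wrist_force: [-1.1, 0.4, -2.3]
finger_gap: 0.0393
```

Emit:
apply_moves:
  targets:
    - [[0.3,0,0,-0.5,0,0,0],[0.3,0,0,-0.3,0,0,0],[0.3,0,0,0,0,0,0],[0.3,0,0,0,0,0,0],[0.3,0,0,0,0,0,0]]

```text
time_s: 14.65
tool_pos: [0.5944, 0.3049, 0.0138]
ee_rot: [3.135, 0.001, 1.785]
wrist_force: [-0.4, -0.3, -2.3]
finger_gap: 0.0393
```

Emit:
apply_moves:
  targets:
    - [[0.3,0,0,-0.15,0,0,0],[0.3,0,0,0,0,0,0],[0.56,0,0,0,0,0,0],[0.56,0,0,0,0,0,0],[0.56,0,0,0,0,0,0]]

```text
time_s: 15.15
tool_pos: [0.5951, 0.3051, 0.0133]
ee_rot: [3.133, 0.001, 1.785]
wrist_force: [0.2, 1.2, 0.9]
finger_gap: 0.0476
```

Run:
```python
from bench import sensors,capture
import cv2
im=capture("wrist"); cv2.imwrite("pics/w9.png",im[:,:,::-1])
s=sensors.get_state();print(s['tool_pos'],s['ee_rot'],s['wrist_force'])
```

```text
[0.59507028 0.30515616 0.01333734] [3.13258402e+00 1.19846529e-03 1.78498199e+00] [-0.81561132  0.13560531  0.077204  ]
```

View pics/w9.png

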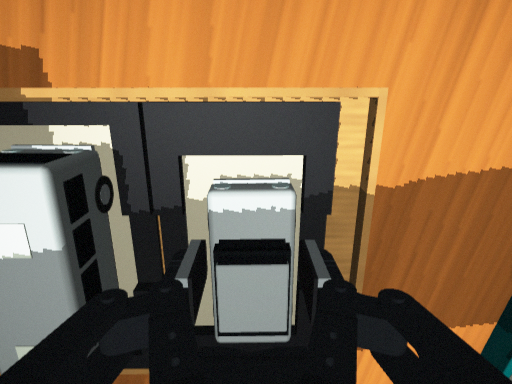

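Emit:
apply_moves:
  targets:
    - [[0.58,0,0,0.5,0,0,0],[0.58,0,0,2,0,0,0],[0.6,0,0,3,0,0,0],[0.7,0,0,4,0,0,0],[1,0,-1.5,4,0,0,-0.06]]

```text
time_s: 15.7
tool_pos: [0.5914, 0.2898, 0.1474]
ee_rot: [-3.14, 0.002, 1.726]
wrist_force: [0.7, 1.2, 0.1]
finger_gap: 0.0723
```

Emit:
apply_moves:
  targets:
    - [[1,-0.1,-3.5,0,0,0,-0.13],[1,-0.1,-4.6,0,0,0,-0.14],[1,-0.1,-4.6,0,0,0,-0.14],[1,-0.1,-4.6,0,0,0,-0.14],[1,-0.1,-4.6,0,0,0,-0.14]]

```text
time_s: 16.2
tool_pos: [0.5882, 0.0693, 0.1578]
ee_rot: [3.128, -0.004, 1.018]
wrist_force: [0.7, -0.6, -0.1]
finger_gap: 0.0856
```

Emit:
apply_moves:
  targets:
    - [[1,-0.1,-4.6,0,0,0,-0.14],[1,-0.1,-4.6,0,0,0,-0.14],[1,-0.1,-4.6,0,0,0,-0.14],[1,-0.1,-4.6,0,0,0,-0.14],[1,-0.1,-4.6,0,0,0,-0.14]]

```text
time_s: 16.7
tool_pos: [0.5816, -0.17, 0.1615]
ee_rot: [3.125, -0.007, 0.289]
wrist_force: [0.2, 0.1, 0.5]
finger_gap: 0.0853
```

Check the two placed and continue: remaining (−7, −188 mm, −0.505).

Emit:
apply_moves:
  targets:
    - [[1,-0.1,-4.5,-0.5,0,0,-0.12],[1,-0.2,-4.5,-0.5,0,0,-0.12],[1,-0.2,-4.5,-1,0,0,-0.12],[1,-0.2,-4,-1,0,0,-0.12],[1,0,-1.3,0,0,0,-0.03]]

```text
time_s: 17.2
tool_pos: [0.5726, -0.3705, 0.1334]
ee_rot: [3.122, -0.011, -0.251]
wrist_force: [0.8, 0.4, -0.7]
finger_gap: 0.0855
```

Emit:
apply_moves:
  targets:
    - [[1,0,0,0,0,0,0],[1,0,0,0,0,0,0],[1,0,0,0,0,0,0],[1,0,0,0,0,0,0],[1,0,0,0,0,0,0]]

```text
time_s: 17.7
tool_pos: [0.5733, -0.3676, 0.1354]
ee_rot: [3.122, -0.012, -0.244]
wrist_force: [-0.2, -1.1, 0.5]
finger_gap: 0.0852
```

Run:
```python
from bench import sensors,capture
import cv2,pickle
s=sensors.get_state();pickle.dump(s,open("s.pkl","wb"))
im=capture("wrist"); cv2.imwrite("pics/w10.png",im[:,:,::-1])
im=capture("scene"); cv2.imwrite("pics/s10.png",cv2.resize(im[110:210,270:430],None,fx=4,fy=4)[:,:,::-1])
print(s['tool_pos'],s['ee_rot'],s['q'])
```

```text
[ 0.57334304 -0.3676134   0.13541968] [ 3.12191735 -0.01185171 -0.24425059] [-0.68767429  0.50701995  0.16258218  1.20721182 -0.01268797  2.69816408]
```

View pics/w10.png

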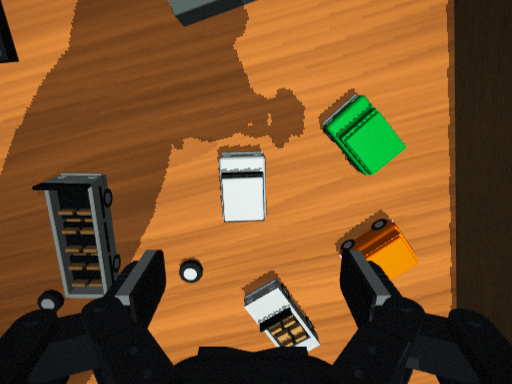

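View pics/s10.png

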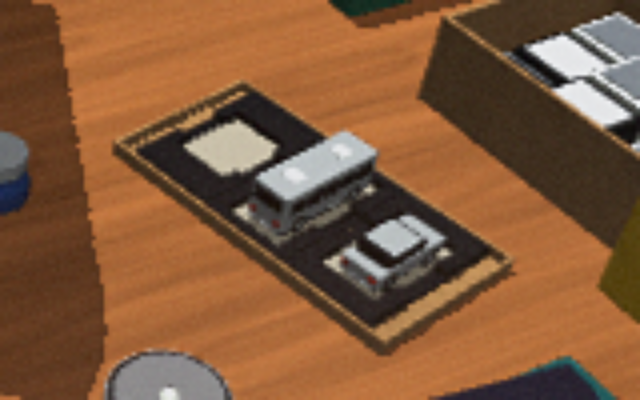

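Run:
```python
from h import *
import pickle
s=pickle.load(open("s.pkl","rb"))
print([(wray(s,p,.024)[:2]*1000).round(1).tolist() for p in [(219.5,153),(266,153)]],[(wray(s,p,.038)[:2]*1000).round(1).tolist() for p in [(266,221),(222,221)]])
for c,z in (((190,271),.01),((372,135),.03),((380,250),.03)): print((wray(s,c,z)*1000).round())
print(turn(s,-.23))
```

```text
[[612.2, -350.1], [602.5, -388.0]] [[548.3, -374.3], [557.7, -338.0]]
[ 503. -287.   10.]
[ 597. -475.   30.]
[ 491. -469.   30.]
[0.022 0.007 0.014]
```

Emit:
apply_moves:
  targets:
    - [[1,0.7,0.5,-2.5,0.022,0.007,0.01],[1,0,0,-3,0,0,0],[1,0,0,-3,0,0,0],[1,0,0,-1,0,0,0],[1,0,0,0,0,0,0]]

```text
time_s: 18.3
tool_pos: [0.5817, -0.3605, 0.0371]
ee_rot: [-3.14, -0.001, -0.231]
wrist_force: [0.3, -0.4, 0.6]
finger_gap: 0.0856
```

Emit:
apply_moves:
  targets:
    - [[1,-0.1,-0.2,-1.5,0,0,0],[1,0,0,-1.2,0,0,0],[1,0,0,-0.6,0,0,0],[0.62,0,0,0,0,0,0],[0.62,0,0,0,0,0,0]]

```text
time_s: 18.8
tool_pos: [0.5827, -0.3633, 0.0067]
ee_rot: [3.141, -0.005, -0.23]
wrist_force: [0.7, 0.7, 0.1]
finger_gap: 0.0589
```

Emit:
apply_moves:
  targets:
    - [[0.62,-0.2,0,-0.2,0,0,-0.005],[0.62,0,0,0,0,0,0],[0.3,0,0,0,0,0,0],[0.3,0,0,0,0,0,0],[0.3,0,0,0,0,0,0]]

```text
time_s: 19.3
tool_pos: [0.5813, -0.3639, 0.0069]
ee_rot: [3.14, -0.008, -0.235]
wrist_force: [0.1, 0.8, -1.3]
finger_gap: 0.0392
```

Run:
```python
from bench import sensors,capture
import cv2
im=capture("wrist"); cv2.imwrite("pics/w11.png",im[:,:,::-1])
from h import turn
s=sensors.get_state();print(s['tool_pos'],s['ee_rot'],s['wrist_force'],s["finger_gap"],turn(s,s['ee_rot'][2]))
```

```text
[ 0.58132799 -0.36385732  0.00682716] [ 3.14000895 -0.00777281 -0.23536527] [ 0.60716223  0.39478712 -0.72213693] 0.03877457261461091 [0.003 0.007 0.   ]
```

View pics/w11.png

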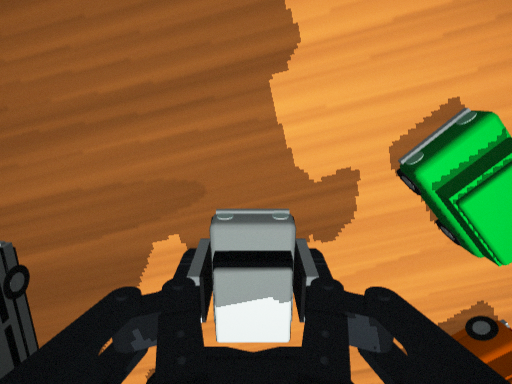

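Emit:
apply_moves:
  targets:
    - [[0.3,0,0,1,0,0,0],[0.3,0,0,3,0.003,0.007,0],[0.3,0,0,3,0,0,0],[0.3,-0.3,1,4,0,0,0.05],[0.3,-0.6,2,2,0,0,0.1]]

```text
time_s: 19.85
tool_pos: [0.57, -0.3334, 0.1384]
ee_rot: [-3.139, 0.007, -0.085]
wrist_force: [1.6, -0.4, -1.4]
finger_gap: 0.0392
```

Emit:
apply_moves:
  targets:
    - [[0.3,-1.1,4.2,0,0,0,0.135],[0.3,-1.1,4.2,0,0,0,0.135],[0.3,-1.1,4.2,0,0,0,0.135],[0.3,-1.1,4.2,0,0,0,0.135],[0.3,-1.1,4.2,0,0,0,0.135]]

```text
time_s: 20.35
tool_pos: [0.5143, -0.121, 0.1459]
ee_rot: [3.136, -0.001, 0.612]
wrist_force: [1.1, 0.7, -1.8]
finger_gap: 0.0389
```

Emit:
apply_moves:
  targets:
    - [[0.3,-1.1,4.2,0,0,0,0.135],[0.3,-1.1,4.2,0,0,0,0.135],[0.3,-1.1,4.2,0,0,0,0.135],[0.3,-1.1,4.2,0,0,0,0.135],[0.3,-1.1,4.2,0,0,0,0.135]]

```text
time_s: 20.85
tool_pos: [0.4556, 0.0968, 0.1502]
ee_rot: [3.131, -0.003, 1.315]
wrist_force: [1.0, -0.1, -1.4]
finger_gap: 0.0391
```

Remaining −40, +169, +0.47.

Emit:
apply_moves:
  targets:
    - [[0.3,-0.9,4,0,0,0,0.12],[0.3,-0.9,4,0,0,0,0.12],[0.3,-0.9,4,0,0,0,0.12],[0.3,-0.9,3,0,0,0,0.08],[0.3,-0.4,1.4,-0.5,0,0,0.02]]

```text
time_s: 21.35
tool_pos: [0.4119, 0.2705, 0.1502]
ee_rot: [3.125, -0.005, 1.802]
wrist_force: [0.4, 0.7, -1.2]
finger_gap: 0.0392
```

Emit:
apply_moves:
  targets:
    - [[0.3,0,0,-1,0,0,0],[0.3,0,0,-2,0,0,0],[0.3,0,0,-1,0,0,0],[0.3,0,0,0,0,0,0],[0.3,0,0,0,0,0,0]]

```text
time_s: 21.85
tool_pos: [0.4113, 0.271, 0.1101]
ee_rot: [3.123, -0.005, 1.804]
wrist_force: [0.3, 0.2, -0.9]
finger_gap: 0.0385
```

Run:
```python
from bench import sensors,capture
import cv2
from h import turn
s=sensors.get_state();print(s['tool_pos'],s['ee_rot'],turn(s,1.785),s["q"])
im=capture("wrist"); cv2.imwrite("pics/w12.png",im[:,:,::-1])
```

```text
[0.41125123 0.27104634 0.11012724] [ 3.12340812 -0.00519589  1.80435534] [-0.009  0.017 -0.019] [ 0.41101533  0.2194767  -0.35452646  0.97797699  0.00190355  1.74831779]
```

View pics/w12.png

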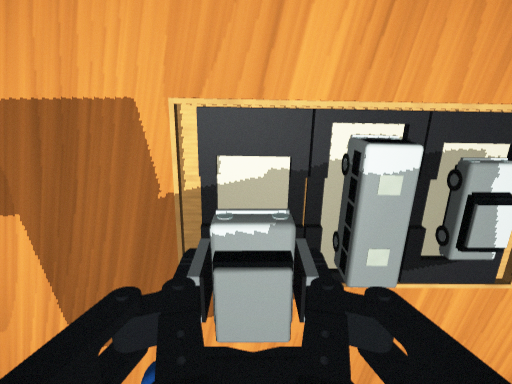

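Emit:
apply_moves:
  targets:
    - [[0.3,0.4,-0.5,-1.5,-0.009,0.017,-0.019],[0.3,0,0,-2.5,0,0,0],[0.3,0,0,-2,0,0,0],[0.3,0,0,0,0,0,0],[0.3,0,0,0,0,0,0]]

```text
time_s: 22.4
tool_pos: [0.4186, 0.2641, 0.0485]
ee_rot: [3.141, 0.001, 1.778]
wrist_force: [-0.0, -0.4, -0.4]
finger_gap: 0.039
```

Emit:
apply_moves:
  targets:
    - [[0.3,-0.4,0.2,-1,0,0,0.007],[0.3,0,0,-1,0,0,0],[0.3,0,0,-0.6,0,0,0],[0.3,0,0,0,0,0,0],[0.3,0,0,0,0,0,0]]

```text
time_s: 22.9
tool_pos: [0.4154, 0.2666, 0.022]
ee_rot: [3.139, 0.0, 1.785]
wrist_force: [0.3, -0.6, -1.7]
finger_gap: 0.0389
```

Emit:
apply_moves:
  targets:
    - [[0.3,0,0,-0.4,0,0,0],[0.3,0,0,-0.25,0,0,0],[0.3,0,0,0,0,0,0],[0.3,0,0,0,0,0,0],[0.3,0,0,0,0,0,0]]

```text
time_s: 23.4
tool_pos: [0.4159, 0.2668, 0.0157]
ee_rot: [3.137, -0.0, 1.785]
wrist_force: [-0.1, -0.1, -1.6]
finger_gap: 0.0393
```

Emit:
apply_moves:
  targets:
    - [[0.3,0,0,-0.15,0,0,0],[0.3,0,0,0,0,0,0],[0.56,0,0,0,0,0,0],[0.56,0,0,0,0,0,0],[0.56,0,0,0,0,0,0]]

```text
time_s: 23.9
tool_pos: [0.4163, 0.267, 0.0146]
ee_rot: [3.136, -0.0, 1.785]
wrist_force: [0.5, -0.6, -0.4]
finger_gap: 0.0479
```

Emit:
apply_moves:
  targets:
    - [[0.58,0,0,0.5,0,0,0],[0.58,0,0,2,0,0,0],[0.6,0,0,3,0,0,0],[0.7,0,0,4,0,0,0],[1,0,0,4,0,0,0]]

```text
time_s: 24.4
tool_pos: [0.4128, 0.2654, 0.1504]
ee_rot: [-3.137, 0.002, 1.785]
wrist_force: [1.2, 0.1, -0.3]
finger_gap: 0.0727
```

Emit:
apply_moves:
  targets:
    - [[1,0,-4,0,0,0,0],[1,0,-4.5,0,0,0,0],[1,0,-4.5,0,0,0,0],[1,0,-4,0,0,0,0],[1,0,0,0,0,0,0]]

```text
time_s: 24.9
tool_pos: [0.4154, 0.0922, 0.1594]
ee_rot: [3.131, 0.002, 1.79]
wrist_force: [0.3, -0.1, 0.4]
finger_gap: 0.0856
```

Run:
```python
from bench import sensors,capture
import cv2,pickle
s=sensors.get_state();pickle.dump(s,open("s.pkl","wb"))
im=capture("wrist"); cv2.imwrite("pics/w13.png",im[:,:,::-1])
im=capture("scene"); cv2.imwrite("pics/s13.png",cv2.resize(im[100:250,100:430],None,fx=2.4,fy=2.4,interpolation=cv2.INTER_CUBIC)[:,:,::-1])
im=capture("top"); cv2.imwrite("pics/t13.png",im[:,:,::-1])
print(s['tool_pos'],s['ee_rot'])
```

```text
[0.41540281 0.09222999 0.15940515] [3.13076591e+00 1.68402048e-03 1.78985477e+00]
```

View pics/w13.png

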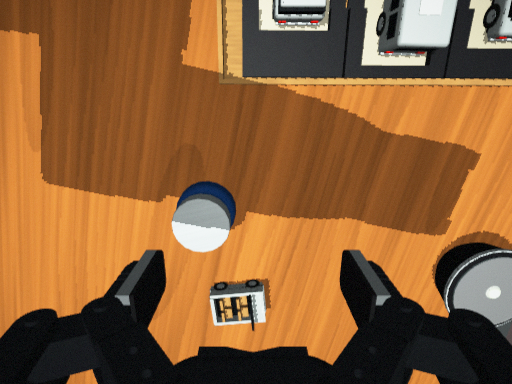

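View pics/s13.png

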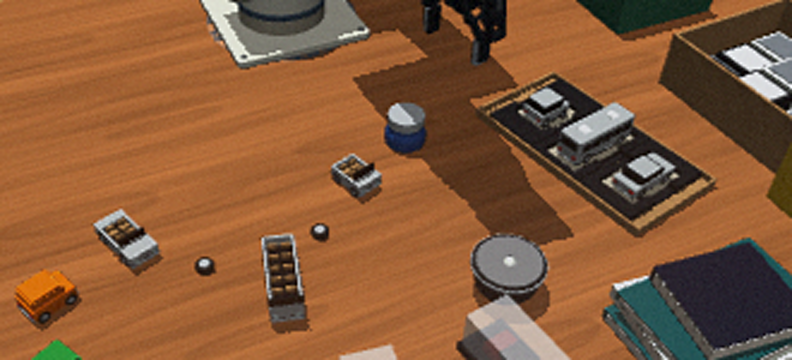

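View pics/t13.png

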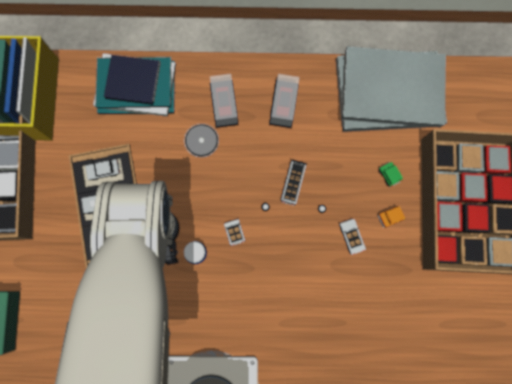

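Emit:
apply_moves:
  targets:
    - [[1,0,-4.5,0,0,0,0],[1,0,-4.5,0,0,0,0],[1,0,-4.5,0,0,0,0],[1,0,-4.5,0,0,0,0],[1,0,-4.5,0,0,0,0]]

```text
time_s: 25.55
tool_pos: [0.4167, -0.1247, 0.1598]
ee_rot: [3.128, -0.001, 1.817]
wrist_force: [1.1, -0.4, 0.1]
finger_gap: 0.0857
```

Emit:
apply_moves:
  targets:
    - [[1,0,-2,0,0,0,0],[1,0,0,0,0,0,0],[1,0,0,0,0,0,0],[1,0,0,0,0,0,0],[1,0,0,0,0,0,0]]

```text
time_s: 26.05
tool_pos: [0.419, -0.1439, 0.1593]
ee_rot: [3.129, -0.003, 1.82]
wrist_force: [-1.3, -0.3, 0.0]
finger_gap: 0.0857
```

Run:
```python
from bench import sensors,capture
import cv2
im=capture("top"); a=cv2.resize(im[130:280,60:220],None,fx=3.6,fy=3.6,interpolation=cv2.INTER_CUBIC)
cv2.imwrite("pics/t14.png",a[:,:,::-1]); print(sensors.get_state()['wrist_force'])
```

```text
[ 0.4113258  -0.95127372 -0.12864644]
```

View pics/t14.png

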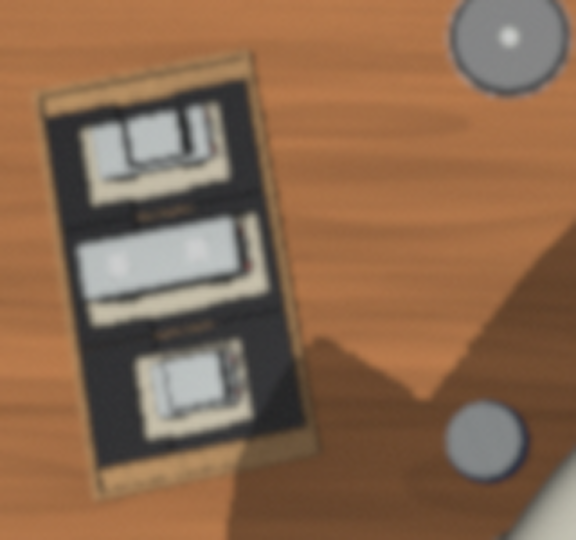

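Run:
```python
from h import *
def px(u,v): return (60+u/3.6,130+v/3.6)
for n,ps,z in(("coach",[(76,243),(235,215),(243,272),(84,300)],.053),("saloon",[(85,126),(207,104),(215,158),(97,182)],.030),("micro roof",[(165,358),(222,350),(228,402),(172,412)],.045)):
    P=np.array([ray("top",px(*p),z)[:2]*1000 for p in ps]);print(n,P.mean(0).round(1))
```

```text
coach [505.7 283.7]
saloon [595.1 301.6]
micro roof [418.5 254.4]
```

```bash
python3 -c "
from bench import workorder; print(workorder.close_job())"
```

```text
the job is handed in; nothing more can be done
None
```

The three roofed models are in the tray and the job is handed in, at about 26 s of the 80 s allowed. I placed the coach in the long pocket, then the saloon in the middle one, then the microcar in the short one. Each was gripped across its sides and released about 1 mm or less above the pocket floor.

**Last checks:**
- **Models in the tray:** the last scene and top views show all three upright on their wheels, inside their pocket walls. Rays from the top view put the coach and saloon centres within about 5 mm of the pocket centres, and there was about 10 mm of clearance on every side.
- **Microcar:** I could only measure its roof. That came out about 12 mm off the pocket centre along its length, in keeping with a roof set back behind the bonnet. Both the wrist and top views show floor around the car.
- **Look-alikes and other loose parts:** the three open-topped models and the orange and green cars stood where they started in the last full top view.
- **Forces:** wrist force readings stayed under about 4 N, and the gripper was clear of everything at hand-in.

No check failed.

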